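# Clip the bottle opener into its spring holder

### The arm

A 7-joint arm with a two-finger parallel gripper is mounted at the origin on the work surface. World frame = base frame: x ahead of the robot, y to its left, z up, the work surface at z = 0. Lengths are in m, angles in rad, forces in N, time in s.
With the tool pointing down it reaches from about 0.4 to 0.85 m from the base axis. Payload 10.4 kg.
Tool frame: the origin (TCP) lies midway between the tips of the shut fingers; the grasp point (between the pads) lies 19 mm behind it; z points along the fingers, x is the direction in which the jaws open and shut, and the axes are right-handed (so a half turn about z gives the same grasp; the last joint's range is limited). The gripper opens to 85 mm and grips with 20 to 120 N. Pads are 22 mm wide; open, the fingers measure 114 mm over their backs; the gripper's body (76 mm by 85 mm) begins 54 mm behind the grasp point. The pads swing forward as they close: fully open they stand 13 mm farther back than shut.
Start: joints at [-1.138, 0.332, -0.065, 1.46, 0.022, 1.35, -0.088], TCP at [0.275, 0.561, 0.199] pointing down, gripper open.
Joint ranges: [-2.6, 2.6], [-0.5, 2.12], [-1.47, 1.34], [0.16, 2.42], [-1.27, 4.41], [0.06, 2.06], [-2.6, 2.6]. Speed limits (rad/s): [2.22, 2.22, 2.79, 2.79, 3.14, 3.14, 3.14].

### API

Orientations are given as a unit quaternion [x, y, z, w].
In Python, from workcell import monitor, eyes, ticket, models gives the robot as it stands.
- The arm moves only by the tool servo_tool, never from a script. Its argument "motion" is a list of rows, each a list of 7 numbers: the opening, from 0 (shut) to 1 (fully open), then the shift along the tool's x, y, z in m, then the turn, a rotation vector about the tool's x, y, z in degrees. In form: [[fingers, tx, ty, tz, rx, ry, rz], ...]. A call has 1 to 20 rows; each row is the pose to reach, as a shift and turn from the pose commanded when the call began, along the tool's axes at that moment; what a row does not reach only later rows make up. A row lasts 1/8 s, in which the tool goes at most 62.5 mm and 10.7 degrees, less where a joint would pass 70% of its speed; a pose out of reach is approached as far as the arm can. A call with a gripper value outside its range is refused whole. The fingers move at their own pace and stop on an object; "grip_force" is the grip in N (left out, the last holds). Time passes only in rows, so rows that repeat a pose let the fingers close. It gives the time, the measured TCP pose, the force and the opening at its end, in the units of the state.
- monitor.get_obs(): the state, without advancing time (a new reading comes with each control period).
- eyes.camera(name): name is "side" or "top" or "wrist"; returns (picture, depth): 400x640x3 uint8, blue, green, red; 400x640 float32, m along the optical axis (not along the pixel's ray), 0 where there is no reading.
- eyes.camera_info(name): a dict with "intrinsics" (3x3 intrinsics, pixels), "extrinsics" (4x4, takes a point from world to camera coordinates); the wrist camera has in their place "tool_from_camera" (4x4, takes a point from camera to tool coordinates, whose origin is the TCP and whose axes are the tool frame's). Camera axes: x right, y down, z forward; pixel columns grow to the right and rows downward; lengths in m; the calibration is good to about 2 mm. A picture is of the moment at which its call begins: read the wrist's pose just before it. camera_info takes no time and is no camera call.
- ticket.hand_in(): hands the job in, once; it reports no verdict.
Trained networks look in the newest picture that a camera, given by its name, has taken for a name from the list of things; names that differ only in an ending like _2 or _b are one class to them, and where a whole thing is asked for, a point or a joint stands for the part that bears it (a point fixed in the world has none). Each returns a list of dicts, best first, with "confidence" (0 to 1); they miss things now and then, are a little off and sometimes report something else, mostly with a low value. They report only what shows in the picture. A call takes as long as a camera call. They do not tell look-alikes from the thing itself.
- models.boxes_of(camera, thing): "point" ([x, y, z] in m, in the coordinates of the camera as it stood for that picture, good to about 4 mm: the middle of the surface that is visible of it).
The state is a dict: "clock": time; "joint_pos": joint angles; "joint_velocities": joint speeds; "tau": joint torques, N m; "position": TCP position; "ee_rot": TCP orientation; "ft_force": force on the tool from outside, world axes, zero at the start; "torque": the same for the moment, N m; "grip_width": opening from 0.0 (shut) to 1.0 (fully open).
Only numpy, scipy, OpenCV 4.12 (cv2) and the standard library are available. Lean on these libraries where they do the work, as an engineer would, in place of code of your own. Each camera call takes 0.05 s, during which the arm holds its last target. There are 200 camera calls.

### The job

Put the bottle opener away: pick it up by its handle and press it down into the spring roller clip on the sorting table until the handle snaps fully home under the rollers, roughly centred along the clip, then let go. Either end may point either way; do not knock over or shove the glass tumbler.

Things in the scene. Friction and masses are not known exactly. Their poses are not given: they have to be found in the camera images.
- opener_mid (a point): Chrome bottle opener lying flat: round metal handle 24 mm diameter, 140 mm long, and beyond its end a flat open ring head (47 x 57 mm, 7 mm thick, level with the handle's underside); 147 mm from this point to the ring's tip; 0.13 kg. Point: middle of the handle, on its axis, 12 mm above the table; x along the handle to the ring, z up. Not the wooden muddler (square bar) lying nearby.
- holder_seat (a point): Spring roller clip fixed to the table: 150 x 110 x 10 mm aluminium base, two jaws 73 mm tall. Point: where the handle's middle lies once home, on its axis, 50 mm above the table; x along the slot (lay the handle along it), y across, z up. Handle meets the rollers with its axis 21 mm above this point, needs 10 to 20 N straight down, snaps through at 10 mm, then rests on low blocks.
- jaw_left (a joint): Opening in m of the clip's +y jaw (the -y one mirrors it): 0 closed, 0.014 fully open; sprung shut, slides outward along y. Each jaw is two uprights 20 mm wide, 96 mm apart along x, each with a black 14 mm roller facing inward; 17 mm between opposite rollers when closed. Between uprights 76 mm of the slot is free for fingers, from 21 mm above the table up.
- tumbler: Clear glass tumbler, 72 mm across, 100 mm tall, standing on the table; bystander. Origin at the centre of its underside, z up.
There are look-alikes about, which are no part of the job. Leave any pink look-alike of the part that bears opener_mid alone.

How it is judged:
At the end, for the whole second after the job is handed in: The opener's handle is home in the clip and stays there released: its middle within 5 mm in height, 16 mm along and 8 mm across of the seat point, its axis within 10 degrees of the slot (z of opener_mid in the frame of holder_seat between -0.005 and 0.005 m and x of opener_mid in the frame of holder_seat between -0.016 and 0.016 m and y of opener_mid in the frame of holder_seat between -0.008 and 0.008 m and angle between the x axis of opener_mid and the x axis of holder_seat, either way round below 0.17 rad); the robot touches nothing.
It fails at once if the tumbler is tipped by more than about 17 degrees (angle between tumbler's own z axis and vertical above 0.3 rad).
It fails at once if the tumbler is shoved by more than 40 mm (distance of tumbler from where it was at the start of the episode above 0.04 m).
It also fails if it takes over 38 s, if anything falls off the work surface, if the arm or the gripper's body presses on something with over 40 N, if the wrist force passes 120 N, or if a joint passes its speed limit or range.

## Working session

There is one attempt and no reset: what is moved stays moved. The work goes in short steps, Python scripts to look and compute and a tool call to move; the robot and the scene stay as the last step left them, time stands still between calls to the robot, and variables do not carry over. Pictures are saved under pics/ and viewed, about 8 in all and at most 12, crops included, and the job is handed in when it is done.

Besides the shell and the picture viewer there is one more tool, called after ">>>" in YAML: its name, and indented under it one key for each argument. servo_tool: Moves the arm, as the interface text tells. Its arguments: {"type":"object","properties":{"motion":{"type":"array"},"grip_force":{"type":"number"}},"required":["motion"]}

```bash
mkdir -p pics
cat > h.py <<'E'
import numpy as np, cv2
from scipy.spatial.transform import Rotation as R
from workcell import monitor, eyes, ticket, models
def look(n):
    o=monitor.get_obs(); im,d=eyes.camera(n); i=eyes.camera_info(n); K=np.array(i["intrinsics"])
    if n=="wrist":
        T=np.eye(4);T[:3,:3]=R.from_quat(o["ee_rot"]).as_matrix();T[:3,3]=o["position"];W=T@np.array(i["tool_from_camera"])
    else: W=np.linalg.inv(np.array(i["extrinsics"]))
    return im,d,K,W
def cloud(d,K,W):
    v,u=np.indices(d.shape);P=np.stack([(u-K[0,2])/K[0,0]*d,(v-K[1,2])/K[1,1]*d,d],-1)
    return P@W[:3,:3].T+W[:3,3]
def proj(p,K,W):
    c=np.linalg.inv(W)@np.append(p,1);return (K@c[:3]/c[2])[:2].round()
E
python3 - <<'E'
from h import *
np.set_printoptions(precision=4,suppress=True)
o=monitor.get_obs();print({k:np.round(v,3) for k,v in o.items()})
for n in("top","side"):
    im,d,K,W=look(n);cv2.imwrite(f"pics/{n}0.png",im);np.savez(f"{n}0.npz",d=d,K=K,W=W,im=im)
    print(n,K[0,0],W[:3,3],W[:3,2])
    for t in("opener_mid","holder_seat","jaw_left","tumbler"):
        try:
            for b in models.boxes_of(n,t):
                p=np.array(b["point"]);w=W[:3,:3]@p+W[:3,3];print(n,t,round(b["confidence"],2),w,proj(w,K,W))
        except Exception as e: print(t,e)
print(monitor.get_obs()["clock"])
E
```

```text
{'clock': np.float64(0.0), 'joint_pos': array([-1.138,  0.333, -0.065,  1.461,  0.022,  1.35 , -0.088]), 'joint_velocities': array([-0.   , -0.   , -0.001,  0.001, -0.001, -0.001,  0.001]), 'tau': array([  0.   , -62.543,   0.05 , -39.162,   0.016,   0.01 ,   0.   ]), 'position': array([0.275, 0.561, 0.198]), 'ee_rot': array([ 0.849,  0.529, -0.001,  0.   ]), 'ft_force': array([0.562, 0.649, 0.534]), 'torque': array([-0.012,  0.007, -0.012]), 'grip_width': np.float64(1.003)}
top 481.87235189805745 [ 0.3204 -0.0699  1.1513] [ 0.1049  0.023  -0.9942]
top opener_mid 0.86 [ 0.5131 -0.0623  0.0208] [323. 164.]
top opener_mid 0.84 [ 0.2586 -0.3506  0.0186] [449. 271.]
top opener_mid 0.71 [0.2559 0.2413 0.0181] [195. 275.]
top opener_mid 0.54 [0.4955 0.2777 0.0371] [179. 172.]
top holder_seat 0.57 [0.5026 0.2529 0.0098] [192. 171.]
top jaw_left 0.56 [0.4952 0.2791 0.0376] [178. 172.]
top tumbler 0.87 [0.6608 0.0631 0.0637] [268.  99.]
side 462.71475468004513 [-0.0576 -0.6157  0.948 ] [ 0.4372  0.4759 -0.7632]
side opener_mid 0.88 [ 0.5042 -0.0628  0.0191] [336. 198.]
side opener_mid 0.68 [ 0.2595 -0.3506  0.0234] [348. 334.]
side opener_mid 0.68 [0.2527 0.2319 0.0182] [193. 186.]
side holder_seat 0.58 [0.5017 0.2471 0.0177] [263. 140.]
side jaw_left 0.59 [0.4977 0.2859 0.0409] [253. 129.]
side tumbler 0.79 [0.6342 0.0528 0.072 ] [341. 139.]
0.5
```

View pics/top0.png

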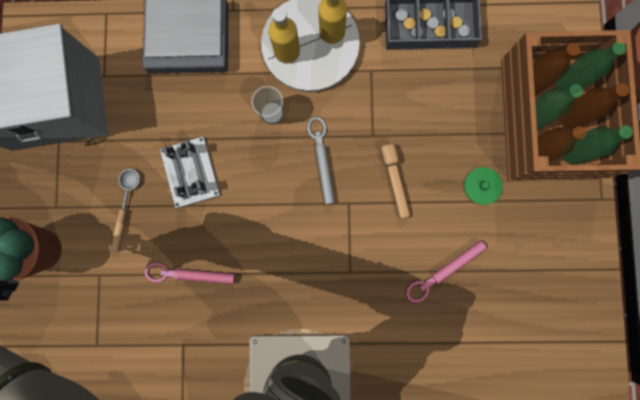

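View pics/side0.png

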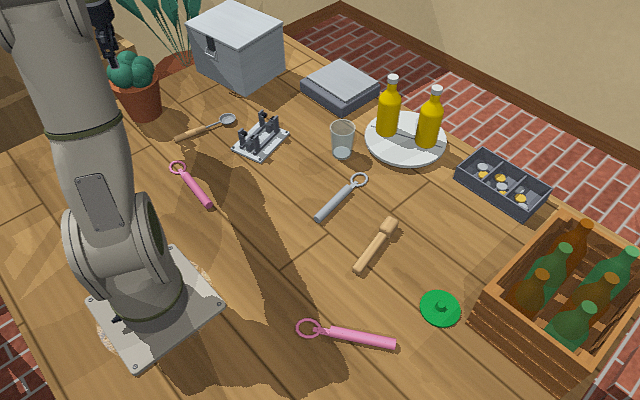

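The pictures show these candidates for the opener (top-view pixels): chrome opener (323,165), pink look-alikes (195,275) and (449,271), wooden muddler (396,180), and strainer/spoon (123,205). I choose the chrome one. The clip is at (189,172) and the tumbler at (268,103). Next I fit both poses from the depth and take a close crop.

Run:
```python
from h import *
np.set_printoptions(precision=4,suppress=True)
S={n:dict(np.load(f"{n}0.npz")) for n in("top","side")}
for n,s in S.items():
    P=cloud(s["d"],s["K"],s["W"]).reshape(-1,3);P=P[s["d"].ravel()>0]
    t=P[(abs(P[:,0]-.45)<.03)&(abs(P[:,1]-.08)<.05)];print(n,"table z",np.median(t[:,2]))
    m=(abs(P[:,0]-.5)<.15)&(abs(P[:,1]+.065)<.05)&(P[:,2]>.012)&(P[:,2]<.05);Q=P[m]
    c,st=Q[:,:2].mean(0),None
    u=np.linalg.svd(Q[:,:2]-c)[2][0] if len(Q)<5000 else None
    a=(Q[:,:2]-c)@u;print(n,"handle n",len(Q),"c",c,"dir",u,"yaw",np.degrees(np.arctan2(u[1],u[0])),"ends",c+u*a.min(),c+u*a.max(),"len",np.ptp(a),"z95",np.percentile(Q[:,2],95))
    m=(abs(P[:,0]-.5)<.1)&(abs(P[:,1]-.255)<.09);Q=P[m]
    b=Q[(Q[:,2]>.004)]
    r=cv2.minAreaRect(b[:,:2].astype(np.float32)*1000);print(n,"base rect mm",r,len(b),"zmax",Q[:,2].max())
    h=Q[Q[:,2]>.045];r=cv2.minAreaRect(h[:,:2].astype(np.float32)*1000);print(n,"upper rect",r,len(h))
    m=(abs(P[:,0]-.65)<.06)&(abs(P[:,1]-.06)<.06)&(P[:,2]>.03);Q=P[m];print("tumbler",Q.min(0),Q.max(0))
a=S["top"]["im"][110:220,150:350];b=S["side"]["im"][90:230,220:380]
a=cv2.resize(a,None,fx=4,fy=4,interpolation=2);b=cv2.resize(b,(0,0),fx=3,fy=3)
cv2.imwrite("pics/crop1.png",cv2.resize(a,(800,440)))
```

```text
top table z 0.0009656198711264219
top handle n 589 c [ 0.4881 -0.0662] dir [-0.9881 -0.154 ] yaw -171.1383407932247 ends [ 0.6039 -0.0481] [ 0.4196 -0.0768] len 0.18653688596306245 z95 0.026997108446764263
top base rect mm ((500.50360107421875, 254.5653076171875), (198.84510803222656, 178.99969482421875), 0.03341715410351753) 3066 zmax 0.07940517941799619
top upper rect ((501.29693603515625, 260.6214599609375), (117.09861755371094, 60.507354736328125), 15.996177673339844) 408
tumbler [0.6089 0.0043 0.0301] [0.7008 0.0952 0.1059]
side table z 0.0009439518726996887
side handle n 402 c [ 0.4867 -0.0688] dir [-0.989  -0.1476] yaw -171.5123263580026 ends [ 0.5966 -0.0524] [ 0.4197 -0.0788] len 0.17885649004862803 z95 0.026509397002493478
side base rect mm ((500.5365905761719, 254.2318115234375), (176.40463256835938, 197.0602264404297), 89.9776382446289) 1630 zmax 0.07761532984674635
side upper rect ((500.95440673828125, 262.1872253417969), (121.30706024169922, 66.6762924194336), 16.42650032043457) 308
tumbler [0.6082 0.0261 0.03  ] [0.6827 0.099  0.1045]
```

View pics/crop1.png

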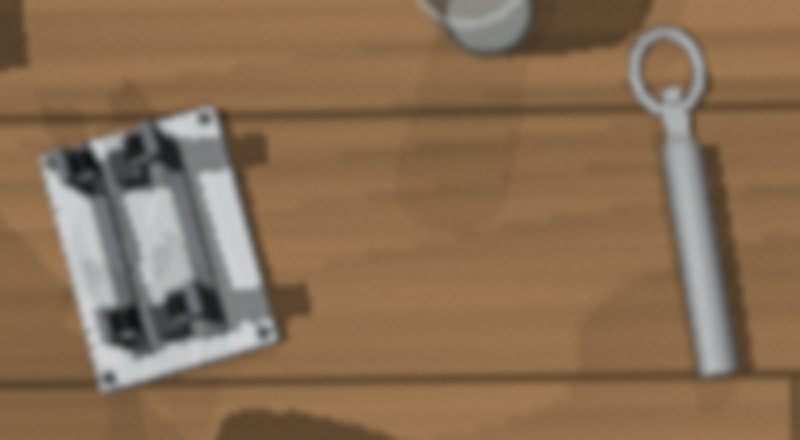

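The crop confirms a chrome round handle with a ring (ring at crop (668,72), butt at (718,372)). The clip is at crop (158,248) with yaw of about 16°. Next I bring the wrist camera over the clip, on the way to the opener.

```bash
cat >> h.py <<'E'
def to(p,yaw=None):
    """shift in tool axes to TCP p, turn so tool x is at yaw deg (mod 180), tool straight down"""
    o=monitor.get_obs();r=R.from_quat(o["ee_rot"]);s=r.inv().apply(np.array(p)-o["position"])
    x=r.as_matrix()[:,0];a=np.degrees(np.arctan2(x[1],x[0]))
    t=None
    if yaw is not None:
        d=(yaw-a+90)%180-90
        X=np.array([np.cos(np.radians(a+d)),np.sin(np.radians(a+d)),0]);Z=np.array([0,0,-1.]);M=np.stack([X,np.cross(Z,X),Z],1)
        t=np.degrees((r.inv()*R.from_matrix(M)).as_rotvec())
    return s.round(4),None if t is None else t.round(2)
E
python3 - <<'E'
from h import *
np.set_printoptions(precision=4,suppress=True)
T=np.array(eyes.camera_info("wrist")["tool_from_camera"]);print(T,eyes.camera_info("wrist")["intrinsics"])
# desired: optical axis hits seat (.501,.26,.04) with TCP z .24
yaw=106.2;c,s=np.cos(np.radians(yaw)),np.sin(np.radians(yaw));M=np.array([[c,s,0],[s,-c,0],[0,0,-1]])
for z in(.2,.26):
    k=(z-.04-T[2,3])/T[2,2] if 0 else None
    cz=z+(M@T[:3,3])[2];d=M@T[:3,2];l=(.04-cz)/d[2];off=M@T[:3,3]+l*d
    p=np.array([.501-off[0],.260-off[1],z]);print(p,to(p,yaw))
E
```

```text
[[ 1.     -0.0003  0.0009 -0.0002]
 [ 0.      0.949   0.3153 -0.0803]
 [-0.0009 -0.3153  0.949  -0.1762]
 [ 0.      0.      0.      1.    ]] [[330.0039   0.     321.149 ]
 [  0.     330.0039 196.0505]
 [  0.       0.       1.    ]]
[0.4709 0.2512 0.2   ] (array([-0.1922,  0.3123, -0.0012]), array([  0.  ,  -0.  , -42.31]))
[0.4518 0.2455 0.26  ] (array([-0.2057,  0.2976, -0.0612]), array([  0.  ,  -0.  , -42.31]))
```

>>> servo_tool:
  motion:
    - [1, -0.04, 0.06, 0, 0, 0, -8]
    - [1, -0.08, 0.12, 0, 0, 0, -17]
    - [1, -0.12, 0.18, 0, 0, 0, -26]
    - [1, -0.16, 0.25, 0, 0, 0, -35]
    - [1, -0.192, 0.312, 0, 0, 0, -42.3]
    - [1, -0.192, 0.312, 0, 0, 0, -42.3]
    - [1, -0.192, 0.312, 0, 0, 0, -42.3]
    - [1, -0.192, 0.312, 0, 0, 0, -42.3]
    - [1, -0.192, 0.312, 0, 0, 0, -42.3]
    - [1, -0.192, 0.312, 0, 0, 0, -42.3]

```text
clock: 1.75
position: [0.4702, 0.2525, 0.1988]
ee_rot: [0.6, 0.8, 0.0, -0.0]
ft_force: [0.0, 0.5, 0.8]
grip_width: 0.998
```

Run:
```python
from h import *
np.set_printoptions(precision=4,suppress=True)
o=monitor.get_obs();print(o["clock"],o["position"],o["ee_rot"],o["joint_pos"])
im,d,K,W=look("wrist");np.savez("wr1.npz",im=im,d=d,K=K,W=W);cv2.imwrite("pics/wr1.png",im)
for t in("holder_seat","jaw_left"):
    for b in models.boxes_of("wrist",t):
        w=W[:3,:3]@np.array(b["point"])+W[:3,3];print(t,round(b["confidence"],2),w,proj(w,K,W))
P=cloud(d,K,W).reshape(-1,3);C=im.reshape(-1,3);k=(d.ravel()>0)&(abs(P[:,0]-.5)<.11)&(abs(P[:,1]-.26)<.1);P=P[k];C=C[k].astype(int)
print("table",np.median(P[P[:,2]<.004][:,2]))
for lo,hi in((.006,.014),(.02,.035),(.05,.08),(.062,.08)):
    Q=P[(P[:,2]>lo)&(P[:,2]<hi)]
    print(lo,hi,len(Q),cv2.minAreaRect(Q[:,:2].astype(np.float32)*1000))
Q=P[P[:,2]>.055];lab=cv2.kmeans(Q[:,:2].astype(np.float32),4,None,(3,50,1e-6),5,2);print(lab[2],np.bincount(lab[1].ravel()),lab[2].mean(0),"zmax",Q[:,2].max())
print("seat guess target rel",to([.489,-.0665,.2],98.7))
```

```text
1.75 [0.4702 0.2525 0.1988] [ 0.5997  0.8002  0.     -0.0001] [-0.664   0.1286  0.0937  1.7091 -0.0126  1.3044  1.2875]
holder_seat 0.72 [0.4925 0.2638 0.0078] [325. 182.]
jaw_left 0.59 [0.4978 0.2834 0.064 ] [343. 208.]
table 0.0012790591480900115
0.006 0.014 8085 ((503.08233642578125, 262.0111083984375), (149.7890625, 110.25409698486328), 15.791911125183105)
0.02 0.035 1391 ((499.8248291015625, 261.07574462890625), (116.84788513183594, 58.35160827636719), 16.01352882385254)
0.05 0.08 1933 ((503.4772644042969, 261.9058532714844), (117.0910873413086, 58.943721771240234), 15.824422836303711)
0.062 0.08 1708 ((503.4772644042969, 261.9058532714844), (117.0910873413086, 58.943721771240234), 15.824422836303711)
[[0.4591 0.2468]
 [0.477  0.1999]
 [0.4479 0.2985]
 [0.5473 0.2742]] [ 7412 15037 15537   902] [0.4828 0.2549] zmax 0.32201249671748483
seat guess target rel (array([-0.3109, -0.0712, -0.0012]), array([-0.  , -0.  ,  7.53]))
```

View pics/wr1.png

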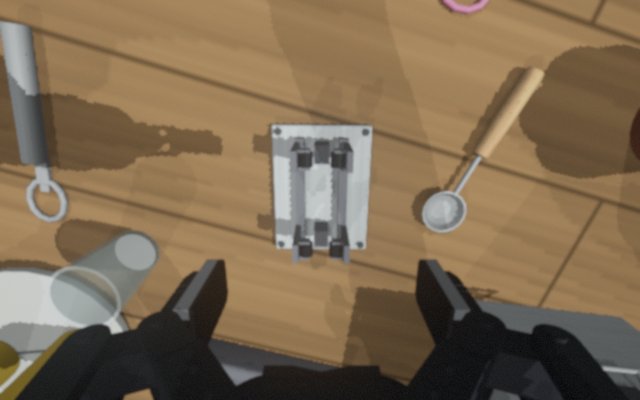

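The wrist view shows the clip at (322,190) with four rollers. The seat comes out at (0.503, 0.262), yaw 15.9°. The opener is upper left and the tumbler lower left. Now I move over the opener.

>>> servo_tool:
  motion:
    - [1, -0.05, -0.012, 0, 0, 0, 1.5]
    - [1, -0.11, -0.025, 0, 0, 0, 3]
    - [1, -0.17, -0.04, 0, 0, 0, 5]
    - [1, -0.23, -0.053, 0, 0, 0, 6]
    - [1, -0.28, -0.065, 0, 0, 0, 7]
    - [1, -0.311, -0.071, 0, 0, 0, 7.5]
    - [1, -0.311, -0.071, 0, 0, 0, 7.5]
    - [1, -0.311, -0.071, 0, 0, 0, 7.5]
    - [1, -0.311, -0.071, 0, 0, 0, 7.5]
  grip_force: 90

```text
clock: 3.02
position: [0.4893, -0.0656, 0.1987]
ee_rot: [0.651, 0.759, 0.0, -0.0]
ft_force: [-0.7, 0.3, 0.2]
grip_width: 0.998
```

Run:
```python
from h import *
np.set_printoptions(precision=4,suppress=True)
o=monitor.get_obs();print(o["clock"],o["position"],o["joint_pos"])
im,d,K,W=look("wrist");cv2.imwrite("pics/wr2.png",im)
P=cloud(d,K,W).reshape(-1,3);P=P[(d.ravel()>0)]
Q=P[(abs(P[:,0]-.5)<.15)&(abs(P[:,1]+.065)<.05)&(P[:,2]<.05)]
print("table",np.median(Q[:,2]))
Q=Q[Q[:,2]>.014]
print(len(Q),cv2.minAreaRect(Q[:,:2].astype(np.float32)*1000),"ztop",np.percentile(Q[:,2],98),Q.min(0),Q.max(0))
c=Q[:,:2].mean(0);u=np.linalg.svd(Q[:,:2]-c,full_matrices=False)[2][0];u*=np.sign(u[0]);a=(Q[:,:2]-c)@u;m=c+u*(np.percentile(a,.5)+np.percentile(a,99.5))/2
print("mid",m,"yaw",np.degrees(np.arctan2(u[1],u[0])),"len",np.ptp(a),c+u*a.min(),c+u*a.max())
print(to([m[0],m[1],.004],90+np.degrees(np.arctan2(u[1],u[0]))))
```

```text
3.025 [ 0.4893 -0.0656  0.1987] [-0.3333  0.0292  0.3847  1.8176 -0.0117  1.2971  1.7789]
table 0.0014297054340856874
2645 ((490.5947265625, -65.04874420166016), (139.2274932861328, 23.541231155395508), 9.09279727935791) ztop 0.02596862220829304 [ 0.4205 -0.0868  0.014 ] [ 0.5607 -0.0436  0.0273]
mid [ 0.4901 -0.0651] yaw 9.040124632114495 len 0.13921724889122433 [ 0.4218 -0.0759] [ 0.5593 -0.0541]
(array([0.0006, 0.0009, 0.1947]), array([-0.  , -0.01, -0.25]))
```

View pics/wr2.png

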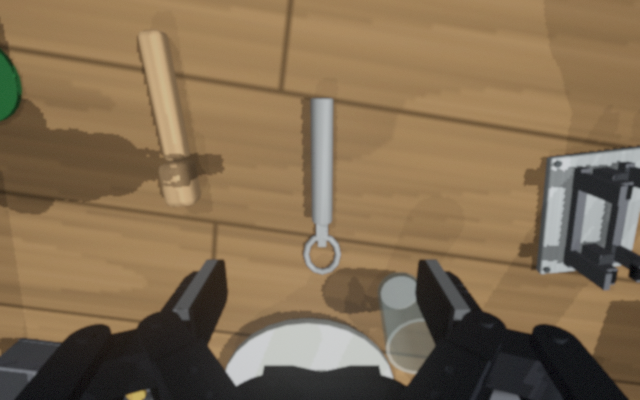

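The wrist view shows the chrome handle from (320,98) to (322,222) with its ring at (322,254). The muddler is at (168,120). Top, side and wrist agree: middle (0.490, −0.065), yaw 9°, top 26 mm. I descend and grasp.

>>> servo_tool:
  motion:
    - [1, 0, 0, 0.05, 0, 0, 0]
    - [1, 0.0005, 0.001, 0.1, 0, 0, 0]
    - [1, 0.0005, 0.001, 0.15, 0, 0, 0]
    - [1, 0.0005, 0.001, 0.175, 0, 0, 0]
    - [1, 0.0005, 0.001, 0.193, 0, 0, 0]
    - [1, 0.0005, 0.001, 0.193, 0, 0, 0]
    - [0, 0.0005, 0.001, 0.193, 0, 0, 0]
    - [0, 0.0005, 0.001, 0.193, 0, 0, 0]
    - [0, 0.0005, 0.001, 0.193, 0, 0, 0]
    - [0, 0.0005, 0.001, 0.193, 0, 0, 0]
    - [0, 0.0005, 0.001, 0.193, 0, 0, 0]
    - [0, 0.0005, 0.001, 0.193, 0, 0, 0]
  grip_force: 90

```text
clock: 4.58
position: [0.4902, -0.0663, 0.0058]
ee_rot: [0.652, 0.759, 0.0, -0.0]
ft_force: [-0.3, 0.1, 0.2]
grip_width: -0.003
```

The fingers shut fully, so this was a miss. I look before doing anything else.

>>> servo_tool:
  motion:
    - [0, 0, 0, -0.05, 0, 0, 0]
    - [0, 0, 0, -0.1, 0, 0, 0]
    - [0, 0, 0, -0.15, 0, 0, 0]
    - [0, 0, 0, -0.193, 0, 0, 0]
    - [0, 0, 0, -0.193, 0, 0, 0]
    - [0, 0, 0, -0.193, 0, 0, 0]

```text
clock: 5.32
position: [0.4898, -0.0663, 0.1982]
ee_rot: [0.652, 0.759, -0.0, -0.0]
ft_force: [0.2, 1.1, -0.2]
grip_width: -0.001
```

Run:
```python
from h import *
np.set_printoptions(precision=4,suppress=True)
o=monitor.get_obs();print({k:np.round(v,3) for k,v in o.items()})
im,d,K,W=look("wrist");cv2.imwrite("pics/wr3.png",im)
P=cloud(d,K,W).reshape(-1,3);P=P[(d.ravel()>0)]
Q=P[(abs(P[:,0]-.5)<.15)&(abs(P[:,1]+.065)<.06)&(P[:,2]<.05)&(P[:,2]>.014)]
print(len(Q),cv2.minAreaRect(Q[:,:2].astype(np.float32)*1000))
im,_,K,W=look("side");cv2.imwrite("pics/s3.png",cv2.resize(im[60:300,200:460],None,fx=2.4,fy=2.4))
```

```text
{'clock': np.float64(5.325), 'joint_pos': array([-0.344,  0.031,  0.398,  1.817, -0.013,  1.296,  1.779]), 'joint_velocities': array([ 0.003,  0.015, -0.   ,  0.018, -0.001, -0.001, -0.   ]), 'tau': array([  0.074, -38.261,   0.664, -39.938,   0.038,   0.033,  -0.008]), 'position': array([ 0.49 , -0.066,  0.198]), 'ee_rot': array([ 0.652,  0.759, -0.   , -0.   ]), 'ft_force': array([ 0.182,  1.064, -0.196]), 'torque': array([-0.033,  0.017,  0.026]), 'grip_width': np.float64(-0.001)}
2648 ((490.62939453125, -64.96109008789062), (140.1118927001953, 23.682340621948242), 9.08170223236084)
```

View pics/wr3.png

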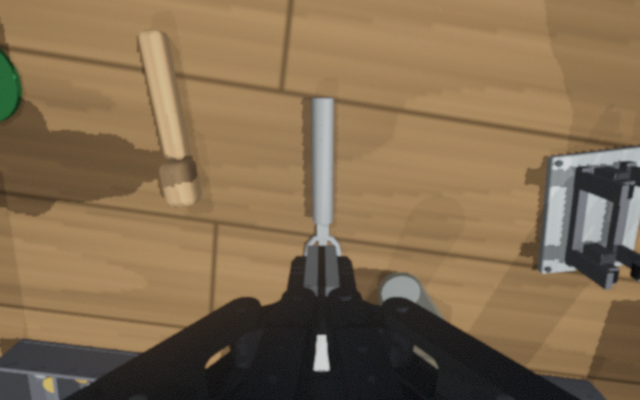

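View pics/s3.png

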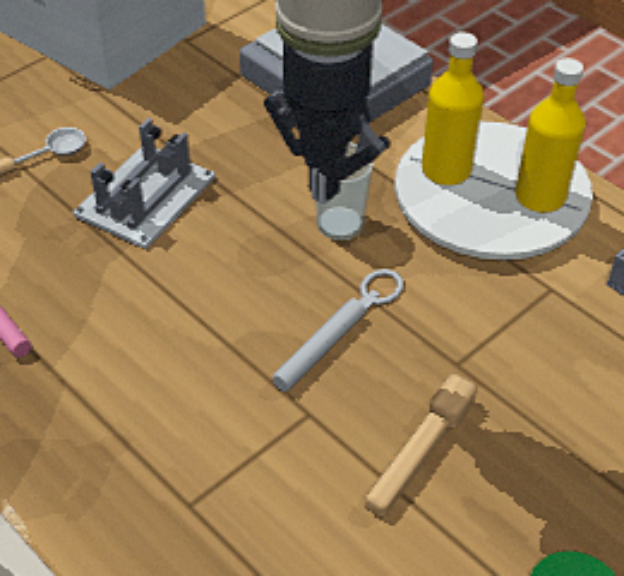

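Run:
```python
from h import *
np.set_printoptions(precision=4,suppress=True)
o=monitor.get_obs();p=o["position"];Rm=R.from_quat(o["ee_rot"]).as_matrix()
for n in("side","top","wrist"):
    im,d,K,W=look(n)
    print(n,"tcp px",proj(p,K,W),"tcp+6cm up",proj(p+[0,0,.06],K,W))
    P=cloud(d,K,W);
    k=(d>0)&(P[...,2]>.16)&(P[...,2]<.26)&(np.hypot(P[...,0]-p[0],P[...,1]-p[1])<.12)
    if k.any():
        Q=P[k];Q=Q[Q[:,2]<Q[:,2].min()+.015];print(n,"lowest",Q.min(0),Q.max(0),np.median(Q,0),len(Q))
        T=(P[k]-p)@Rm;T=T[T[:,2]>-.02] if n!="wrist" else T;print("tool coords",T.min(0),T.max(0),np.median(T,0))
    if n=="wrist":
        for v in range(225,345,12): print(v,d[v,310],d[v,335],((P[v,310]-p)@Rm),((P[v,335]-p)@Rm))
```

```text
side tcp px [334. 153.] tcp+6cm up [335. 133.]
side lowest [ 0.4777 -0.0804  0.2322] [ 0.4976 -0.0547  0.2463] [ 0.4823 -0.0717  0.242 ] 46Traceback (most recent call last):
  File "<stdin>", line 11, in <module>
    return umr_minimum(a, axis, None, out, keepdims, initial, where)
ValueError: zero-size array to reduction operation minimum which has no identity
```

Run:
```python
from h import *
np.set_printoptions(precision=4,suppress=True)
o=monitor.get_obs();p=o["position"];Rm=R.from_quat(o["ee_rot"]).as_matrix()
for n in("side","top","wrist"):
    im,d,K,W=look(n);P=cloud(d,K,W);T=(P-p)@Rm
    k=(d>0)&(abs(T[...,0])<.05)&(abs(T[...,1])<.05)&(abs(T[...,2]+.02)<.06)
    Q=T[k]
    if len(Q): q=Q[Q[:,2]>Q[:,2].max()-.012];print(n,len(Q),"lowest in tool",q.min(0),q.max(0),np.median(q,0))
    if n=="side":
        # dark pixel column under gripper
        for v in range(128,160,2): print(v,im[v,328:342:4].tolist(),d[v,328:342:4])
    if n=="wrist":
        for v in range(228,330,8): print(v,d[v,312],T[v,312],T[v,332])
print(o["joint_pos"])
```

```text
side 166 lowest in tool [-0.0128 -0.0125 -0.046 ] [ 0.0114  0.0072 -0.0342] [-0.0043 -0.0087 -0.0431]
128 [[20, 18, 2], [28, 23, 21], [32, 28, 31], [36, 32, 33]] [1.011  1.0076 0.9958 0.9963]
130 [[71, 119, 149], [83, 81, 78], [38, 27, 23], [29, 31, 26]] [1.4208 1.0177 0.9998 0.993 ]
132 [[67, 112, 143], [55, 51, 53], [38, 32, 22], [18, 16, 10]] [1.4099 1.0184 1.0044 0.9944]
134 [[64, 108, 140], [40, 36, 36], [11, 15, 7], [36, 34, 29]] [1.4093 1.0207 1.0156 1.0234]
136 [[53, 71, 94], [42, 39, 35], [22, 21, 17], [35, 26, 22]] [1.4088 1.0269 1.0205 1.0266]
138 [[72, 124, 164], [49, 41, 39], [29, 23, 19], [21, 16, 14]] [1.3931 1.0277 1.0243 1.0336]
140 [[91, 151, 191], [42, 42, 42], [23, 19, 16], [50, 49, 48]] [1.3937 1.0351 1.0302 1.035 ]
142 [[90, 143, 179], [55, 44, 47], [25, 13, 8], [139, 143, 139]] [1.3807 1.037  1.0373 1.2795]
144 [[90, 144, 181], [111, 125, 128], [126, 133, 129], [130, 135, 129]] [1.3803 1.3067 1.2855 1.2807]
146 [[90, 145, 181], [106, 122, 125], [120, 126, 122], [167, 171, 165]] [1.3698 1.3141 1.2955 1.2873]
148 [[90, 146, 182], [113, 128, 132], [181, 178, 163],
[... 873 characters left out ...]
098 -0.044 ] [ 0.0042 -0.01   -0.0444]
260 0.14103653 [-0.0045 -0.0099 -0.0513] [ 0.004  -0.0102 -0.0519]
268 0.13540576 [-0.0044 -0.0096 -0.0574] [ 0.0038 -0.0099 -0.0579]
276 0.12859182 [-0.0042 -0.0102 -0.0644] [ 0.0036 -0.0101 -0.0642]
284 0.12384812 [-0.0041 -0.0099 -0.0694] [ 0.0034 -0.01   -0.0696]
292 0.11644639 [-0.0039 -0.0115 -0.0767] [ 0.0033 -0.01   -0.0746]
300 0.11264788 [-0.0038 -0.0111 -0.0809] [ 0.0031 -0.0106 -0.0802]
308 0.10729851 [-0.0036 -0.012  -0.0862] [ 0.0029 -0.0105 -0.0843]
316 0.10496795 [-0.0036 -0.011  -0.089 ] [ 0.0028 -0.0109 -0.0888]
324 0.105413355 [-0.0036 -0.0083 -0.0894] [ 0.0027 -0.0106 -0.0922]
[-0.3442  0.032   0.3976  1.8176 -0.0126  1.2967  1.7791]
```

Side and wrist depth agree that the real fingertips end about 37 mm behind the reported TCP, so the first close happened above the handle. Nothing moved: the opener refits to the same pose. I apply a 37 mm height correction and retry.

>>> servo_tool:
  motion:
    - [1, 0, 0, 0, 0, 0, 0]
    - [1, 0.001, 0, 0.05, 0, 0, 0]
    - [1, 0.001, 0, 0.1, 0, 0, 0]
    - [1, 0.001, 0, 0.15, 0, 0, 0]
    - [1, 0.001, 0, 0.19, 0, 0, 0]
    - [1, 0.001, 0, 0.215, 0, 0, 0]
    - [1, 0.001, 0, 0.23, 0, 0, 0]
    - [1, 0.001, 0, 0.23, 0, 0, 0]
    - [1, 0.001, 0, 0.23, 0, 0, 0]

```text
clock: 6.75
position: [0.4908, -0.0654, -0.0303]
ee_rot: [0.652, 0.759, 0.001, 0.001]
ft_force: [0.7, -0.6, 0.0]
grip_width: 1.002
```

>>> servo_tool:
  motion:
    - [0, 0, 0, 0, 0, 0, 0]
    - [0, 0, 0, 0, 0, 0, 0]
    - [0, 0, 0, 0, 0, 0, 0]
    - [0, 0, 0, 0, 0, 0, 0]
    - [0, 0, 0, 0, 0, 0, 0]
    - [0, 0, 0, 0, 0, 0, 0]
  grip_force: 90

```text
clock: 7.5
position: [0.4903, -0.0653, -0.0307]
ee_rot: [0.652, 0.759, 0.0, 0.0]
ft_force: [-1.6, 0.3, 7.7]
grip_width: 0.245
```

Held: opening 0.245, which is about 21 mm. I lift and check the handle's pose in the hand.

>>> servo_tool:
  motion:
    - [0, 0, 0, -0.03, 0, 0, 0]
    - [0, 0, 0, -0.08, 0, 0, 0]
    - [0, 0, 0, -0.13, 0, 0, 0]
    - [0, 0, 0, -0.18, 0, 0, 0]
    - [0, 0, 0, -0.2, 0, 0, 0]
    - [0, 0, 0, -0.2, 0, 0, 0]
    - [0, 0, 0, -0.2, 0, 0, 0]

```text
clock: 8.38
position: [0.4892, -0.0653, 0.1674]
ee_rot: [0.652, 0.759, -0.001, -0.001]
ft_force: [-0.4, -0.2, -1.9]
grip_width: 0.245
```

```bash
cat >> h.py <<'E'
def held(n):
    """axis of the held handle, in tool coordinates, from silvery points near the tool"""
    o=monitor.get_obs();im,d,K,W=look(n);P=cloud(d,K,W);Rm=R.from_quat(o["ee_rot"]).as_matrix();T=(P-o["position"])@Rm
    h=cv2.cvtColor(im,cv2.COLOR_BGR2HSV)
    k=(d>0)&(abs(T[...,0])<.03)&(abs(T[...,1])<.16)&(T[...,2]>-.075)&(T[...,2]<-.005)&(h[...,1]<70)&(h[...,2]>70)
    return o,im,T[k],k
E
python3 - <<'E'
from h import *
np.set_printoptions(precision=4,suppress=True)
for n in("side","wrist","top"):
    o,im,Q,k=held(n)
    if n=="side": print(o["clock"],o["position"],o["grip_width"],o["ft_force"])
    print(n,len(Q),len(Q) and (Q.min(0),Q.max(0)))
    for lo in np.arange(-.16,.12,.02):
        q=Q[(Q[:,1]>lo)&(Q[:,1]<lo+.02)]
        if len(q)>5: print("  y",round(lo+.01,3),"x",np.percentile(q[:,0],[3,97]),"z",np.percentile(q[:,2],[3,97]),len(q))
    if n!="top": cv2.imwrite(f"pics/h_{n}.png",im)
a=cv2.imread("pics/h_side.png")[80:220,250:430];b=cv2.imread("pics/h_wrist.png")
cv2.imwrite("pics/h4.png",np.vstack([cv2.resize(a,(386,300)),cv2.resize(b,(386,300))]))
E
```

```text
8.375 [ 0.4892 -0.0653  0.1674] 0.24543402896678462 [-0.4499 -0.2028 -1.9201]
side 473 (array([-0.0234, -0.0717, -0.0736]), array([ 0.0244,  0.1429, -0.0315]))
  y -0.07 x [-0.0116  0.0095] z [-0.0561 -0.0353] 82
  y -0.05 x [-0.0117  0.0076] z [-0.057  -0.0431] 75
  y -0.03 x [-0.0117  0.0085] z [-0.0566 -0.0418] 77
  y -0.01 x [-0.0168  0.017 ] z [-0.0705 -0.0389] 108
  y 0.01 x [-0.0232  0.0127] z [-0.0696 -0.0422] 18
  y 0.05 x [-0.0059  0.0047] z [-0.0576 -0.0522] 12
  y 0.11 x [-0.0211  0.022 ] z [-0.04   -0.0331] 35
  y 0.13 x [-0.0198  0.0221] z [-0.0404 -0.0343] 44
wrist 14615 (array([-0.0188, -0.0698, -0.0748]), array([ 0.0271,  0.0539, -0.0346]))
  y -0.07 x [-0.0114  0.0101] z [-0.0562 -0.041 ] 1802
  y -0.05 x [-0.0114  0.0103] z [-0.0562 -0.0461] 2941
  y -0.03 x [-0.0114  0.0104] z [-0.0561 -0.0459] 2549
  y -0.01 x [-0.0167  0.0157] z [-0.0709 -0.0425] 3253
  y 0.01 x [-0.0103  0.0096] z [-0.0563 -0.0496] 1801
  y 0.03 x [-0.011   0.0107] z [-0.0559 -0.046 ] 1702
  y 0.05 x [-0.0116  0.0112] z [-0.0558 -0.045 ] 567
top 0 0
```

View pics/h4.png

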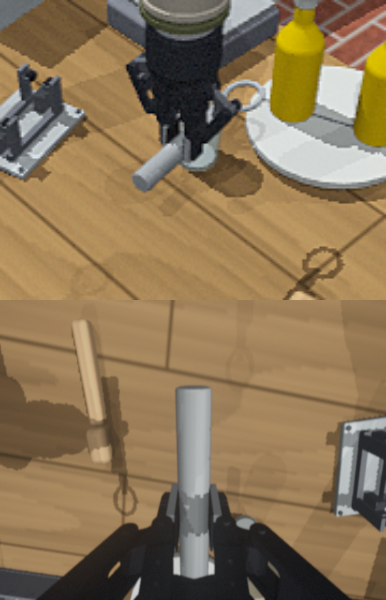

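The handle is level in the hand, with its axis 44 mm behind the reported TCP and its middle centred within 1–2 mm. The ring points away at side-crop (243,95). I compute the carry to above the clip.

```bash
python3 -c "
from h import *
print(to([.504,.263,.16],105.9))"
```

```text
(array([0.3224, 0.0642, 0.0073]), array([-0.13, -0.01, -7.22]))
```

>>> servo_tool:
  motion:
    - [0, 0.04, 0.008, 0, 0, 0, -1]
    - [0, 0.09, 0.018, 0, 0, 0, -2]
    - [0, 0.14, 0.028, 0, 0, 0, -3]
    - [0, 0.19, 0.038, 0, 0, 0, -4]
    - [0, 0.24, 0.048, 0, 0, 0, -5.5]
    - [0, 0.29, 0.058, 0.003, 0, 0, -6.5]
    - [0, 0.322, 0.064, 0.007, 0, 0, -7.2]
    - [0, 0.322, 0.064, 0.007, 0, 0, -7.2]
    - [0, 0.322, 0.064, 0.007, 0, 0, -7.2]
    - [0, 0.322, 0.064, 0.007, 0, 0, -7.2]

```text
clock: 9.78
position: [0.5051, 0.261, 0.1619]
ee_rot: [0.604, 0.797, -0.0, 0.0]
ft_force: [-1.0, -0.2, -1.6]
grip_width: 0.242
```

Run:
```python
from h import *
np.set_printoptions(precision=4,suppress=True)
o,im,Q,k=held("wrist");print(o["clock"],o["position"],o["grip_width"],o["ft_force"])
q=Q[(Q[:,1]<-.02)];print("x",np.percentile(q[:,0],[2,98]),"ymin",np.percentile(q[:,1],.3),"ztop",np.percentile(q[:,2],2))
im,d,K,W=look("wrist");P=cloud(d,K,W).reshape(-1,3);P=P[(d.ravel()>0)&(abs(P[:,0]-.5)<.1)&(abs(P[:,1]-.26)<.09)]
B=P[(P[:,2]>.006)&(P[:,2]<.014)];print(len(B),cv2.minAreaRect(B[:,:2].astype(np.float32)*1000))
print(to([.504,.263,.03],105.9))
```

```text
9.775 [0.5051 0.261  0.1619] 0.24157578763439766 [-1.0336 -0.1977 -1.6093]
x [-0.0119  0.0105] ymin -0.06980792329336229 ztop -0.05633447488939135
7465 ((502.9156494140625, 261.7512512207031), (148.62933349609375, 110.25926208496094), 15.83551025390625)
(array([ 0.0017, -0.0007,  0.132 ]), array([ 0.02,  0.  , -0.11]))
```

Seat reconfirmed at (0.503, 0.262), yaw 15.8°. I descend to just above the rollers.

>>> servo_tool:
  motion:
    - [0, 0.002, -0.001, 0.05, 0, 0, 0]
    - [0, 0.002, -0.001, 0.09, 0, 0, 0]
    - [0, 0.002, -0.001, 0.115, 0, 0, 0]
    - [0, 0.002, -0.001, 0.127, 0, 0, 0]
    - [0, 0.002, -0.001, 0.127, 0, 0, 0]
    - [0, 0.002, -0.001, 0.127, 0, 0, 0]
    - [0, 0.002, -0.001, 0.127, 0, 0, 0]
  grip_force: 120

```text
clock: 10.75
position: [0.5038, 0.2647, 0.0359]
ee_rot: [0.603, 0.798, 0.001, 0.0]
ft_force: [0.1, -0.5, -1.2]
grip_width: 0.237
```

>>> servo_tool:
  motion:
    - [0, -0.0015, 0, 0.006, 0, 0, 0]
    - [0, -0.0015, 0, 0.009, 0, 0, 0]
    - [0, -0.0015, 0, 0.012, 0, 0, 0]
    - [0, -0.0015, 0, 0.015, 0, 0, 0]
    - [0, -0.0015, 0, 0.018, 0, 0, 0]
    - [0, -0.0015, 0, 0.021, 0, 0, 0]
    - [0, -0.0015, 0, 0.024, 0, 0, 0]
    - [0, -0.0015, 0, 0.027, 0, 0, 0]
    - [0, -0.0015, 0, 0.03, 0, 0, 0]
    - [0, -0.0015, 0, 0.03, 0, 0, 0]
    - [0, -0.0015, 0, 0.03, 0, 0, 0]

```text
clock: 12.12
position: [0.5043, 0.2627, 0.0072]
ee_rot: [0.603, 0.798, 0.001, 0.0]
ft_force: [-7.9, -6.8, 28.6]
grip_width: 0.238
```

Run:
```python
from h import *
np.set_printoptions(precision=4,suppress=True)
o,im,Q,k=held("wrist");print(o["clock"],o["position"],o["grip_width"],o["ft_force"])
q=Q[(Q[:,1]<-.02)&(abs(Q[:,0])<.012)];print("x",np.percentile(q[:,0],[2,98]),"ymin",np.percentile(q[:,1],.3),"ztop",np.percentile(q[:,2],[2,10]))
q=q[q[:,1]<-.06]; print("end ztop world",o["position"][2]-np.percentile(q[:,2],5))
cv2.imwrite("pics/wr5.png",im)
```

```text
12.125 [0.5043 0.2627 0.0072] 0.23786624535682574 [-7.9221 -6.7712 28.6497]
x [-0.011   0.0109] ymin -0.07132112676260774 ztop [-0.0566 -0.0558]
end ztop world 0.06326005951776534
```

View pics/wr5.png

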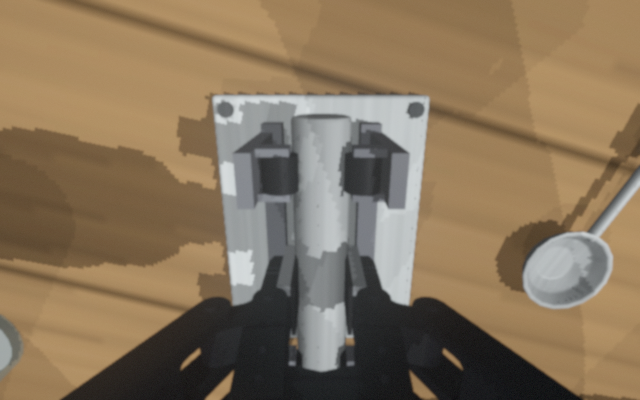

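The handle sits between the near rollers (280,172)/(365,172). Its top is at 63 mm, so the axis is about 51 mm, and 28 N says it is on the blocks: home. I release and rise.

>>> servo_tool:
  motion:
    - [0.6, 0, 0, -0.001, 0, 0, 0]
    - [0.9, 0, 0, -0.001, 0, 0, 0]
    - [0.9, 0, 0, -0.001, 0, 0, 0]
    - [0.9, 0, 0, -0.001, 0, 0, 0]
    - [0.9, 0, 0, -0.001, 0, 0, 0]
    - [0.9, 0, 0, -0.04, 0, 0, 0]
    - [0.9, 0, 0, -0.09, 0, 0, 0]
    - [0.9, 0, 0, -0.14, 0, 0, 0]
    - [0.9, 0, -0.03, -0.18, 0, 0, 0]
    - [0.9, 0, -0.03, -0.18, 0, 0, 0]
    - [0.9, 0, -0.03, -0.18, 0, 0, 0]
    - [0.9, 0, -0.03, -0.18, 0, 0, 0]

```text
clock: 13.68
position: [0.4744, 0.2543, 0.1834]
ee_rot: [0.603, 0.798, -0.001, -0.0]
ft_force: [0.1, 0.6, 0.3]
grip_width: 0.898
```

Run:
```python
from h import *
np.set_printoptions(precision=4,suppress=True)
o=monitor.get_obs();print(o["clock"],o["position"],o["ft_force"])
u=np.array([np.cos(np.radians(15.85)),np.sin(np.radians(15.85))]);v=np.array([-u[1],u[0]]);s=np.array([.503,.2619])
im,d,K,W=look("wrist");cv2.imwrite("pics/wr6.png",im)
P=cloud(d,K,W).reshape(-1,3);P=P[d.ravel()>0];a=(P[:,:2]-s)@u;b=(P[:,:2]-s)@v
k=(abs(b)<.011)&(abs(a)<.1)&(P[:,2]>.045)&(P[:,2]<.07)
print("along",np.percentile(a[k],[.3,99.7]),"ztop",np.percentile(P[k,2],[90,97]))
for lo in np.arange(-.07,.07,.02):
    m=k&(a>lo)&(a<lo+.02);print(round(lo+.01,2),m.sum(),"b",np.percentile(b[m],[3,97]) if m.sum() else 0,"top",np.percentile(P[m,2],97) if m.sum() else 0)
im,d,K,W=look("top")
for t in models.boxes_of("top","tumbler"): print("tumbler",W[:3,:3]@np.array(t["point"])+W[:3,3],t["confidence"])
```

```text
13.675 [0.4744 0.2543 0.1834] [0.0962 0.5648 0.3261]
along [-0.0682  0.0985] ztop [0.0633 0.0646]
-0.06 544 b [-0.0103  0.0107] top 0.0654801916362865
-0.04 488 b [-0.0102  0.0101] top 0.06563646647464186
-0.02 461 b [-0.0107  0.0103] top 0.06350211901290978
0.0 433 b [-0.01    0.0105] top 0.06352297434598958
0.02 413 b [-0.0101  0.0107] top 0.06385220132698667
0.04 405 b [-0.0102  0.0108] top 0.06537583481881655
0.06 357 b [-0.0102  0.0101] top 0.06526027755585961
0.08 100 b [-0.0067  0.0071] top 0.0622034238113737
tumbler [0.6621 0.0622 0.0597] 0.6
```

View pics/wr6.png

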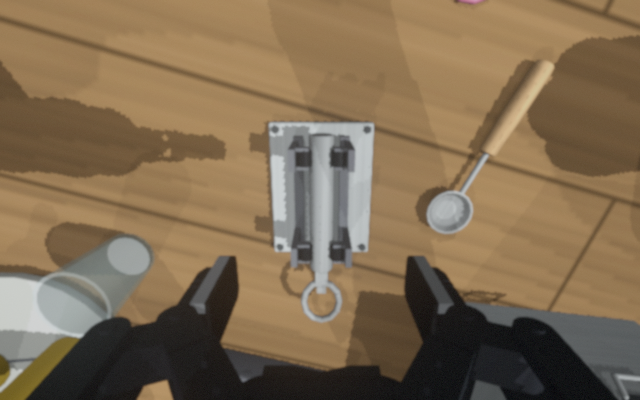

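The handle lies centred under all four rollers (320,135–270), with the ring at (322,302) and the tumbler still standing. The back end is at −68 mm, so the middle is about +2 mm along, about 0 across, and the axis about 51 mm high. The gripper is clear, so I hand in.

```bash
python3 -c "
from h import *
print(ticket.hand_in())"
```

```text
the job is handed in; nothing more can be done
None
```

The bottle opener is pressed home in the roller clip and released, and the job was handed in after about 14 s of robot time. No verdict came back.

- **What I did:** I picked the chrome opener up by its handle and carried it above tumbler height. I then pressed it straight down between the rollers, let go and rose clear.
- **First grasp failed:** the fingers closed on air. Side and wrist depth both showed the real fingertips about 37 mm behind the reported TCP, which disagrees with the interface text. I corrected for that and the second grasp held; the opener had not moved in between.
- **Last checks:**
  - The handle's middle is about 2 mm along and 0 mm across from the seat point.
  - Its axis is about 51 mm high against the nominal 50 mm; the depth reads the table about 1 mm high.
  - It lies parallel to the slot under all four rollers.
  - The tumbler still stands, within about 2 mm of where it was first seen (network estimate).
  - The wrist force is about 0 and the gripper touches nothing.
- **Pressing force:** the wrist read 28.6 N at the end of the press, above the 10–20 N snap force. I put this down to the handle resting on the blocks. It is within the limits.

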